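# Draw the safety bolt of the sample case and slide its lid open

### The arm

A 7-joint arm with a two-finger parallel gripper is mounted at the origin on a cart in front of the work surface, level with it; the furniture and walls round the work are solid. World frame = base frame: x ahead of the robot, y to its left, z up, the work surface at z = 0. Lengths are in m, angles in rad, forces in N, time in s.
With the tool pointing down it reaches from about 0.425 to 0.825 m from the base axis. Payload 3.6 kg.
Tool frame: the origin (TCP) lies midway between the tips of the shut fingers; the grasp point (between the pads) lies 19 mm behind it; z points along the fingers, y is the line along which they close (so a half turn about z gives the same grasp; the last joint's range is limited). The gripper opens to 93 mm and grips with 3 to 60 N. Pads are 15 mm wide; open, the fingers measure 128 mm over their backs; the gripper's body (75 mm by 188 mm) begins 65 mm behind the grasp point.
Start: joints at [-1.192, 0.615, -0.013, 1.423, 0.008, 1.103, -0.04], TCP at [0.257, 0.597, 0.219] pointing down, gripper open.
Joint ranges: [-3.12, 3.12], [-0.3, 2.06], [-1.34, 1.32], [0.26, 2.42], [-1.36, 4.5], [0.01, 1.98], [-2.84, 2.84]. Speed limits (rad/s): [2.79, 2.79, 3.14, 3.14, 3.14, 3.14, 3.14].

### API

Orientations are given as a unit quaternion [w, x, y, z].
In Python, from workcell import manip gives the robot as it stands. The module is installed in compiled form; this text tells all that it offers. Calls block until the motion is done:
- manip.movep(position, orientation): joint-space move of the TCP to a pose.
- manip.movel(position, rate=0.15, frame=None): straight line of the TCP; frame=None keeps the orientation; rate is the mean speed in m/s.
- manip.move_j(angles): joint-space move.
- manip.ungrasp() and manip.grasp(): open the fingers fully, or close them until they stop; the grip force is fixed at half the most.
- manip.sleep(seconds).
- manip.ik(position, orientation): joint angles nearest the present ones, or None.
- manip.get_obs(): the state.
- manip.read_camera(name): name is "scene" or "top"; returns the picture (420x560x3 uint8, red, green, blue); there is no depth.
- manip.calibration(name): a dict with "vertical_fov" (degrees; the focal length in pixels is half the picture's height over the tangent of half this angle, whatever the lens; pixels are square), "cx", "cy" (the principal point, pixels), "rvec" (rotation vector, rad) and "tvec" (3), from world to camera coordinates, as OpenCV has them. Camera axes: x right, y down, z forward; pixel columns grow to the right and rows downward; lengths in m; the calibration is good to about 2 mm. A picture is of the moment at which its call begins. calibration takes no time and is no camera call.
A pose or a line that the arm cannot do raises manip.Unreachable and nothing moves.
- manip.finish_job(): hands the job in; it is judged then, once.
The state is a dict: "time_s": time; "joint_positions": joint angles; "dq": joint speeds; "tau": joint torques, N m; "tcp_pos": TCP position; "ee_rot": TCP orientation; "contact_force": force on the tool from outside, world axes, zero at the start; "ft_torque": the same for the moment, N m; "finger_gap": finger opening in m; "grip_force": force on a finger pad.
Only numpy, scipy, OpenCV 4.12 (cv2) and the standard library are available. Lean on these libraries where they do the work, as an engineer would, in place of code of your own. Each camera call takes 0.05 s, during which the arm holds its last target. There are 200 camera calls.

### The job

Unlock and open the sample case using only pushes of the fingertips: press the red spring catch fully down with one fingertip and, keeping it down, push the bolt's black knob with the other fingertip to the right, away from the steel staple, until the bolt is fully drawn. Let the catch spring up so that it keeps the bolt drawn, then push the clear lid by the upright front of its green wedge away from the robot, all the way back to its stop. Grip and lift nothing, and leave the vials and the other loose things in and around the case where they are.

Things in the scene. Friction and masses are not known exactly. Their poses are not given: they have to be found in the camera images.
- safe: Sample case fixed to the worktop: black base 226 x 200 mm, blue lock block in front, white compartment with clear sliding lid behind. Origin: centre of the underside; x away from the robot, y to the left along the bolt, z up. Case coordinates (mm) below are in this frame: bolt bar at x -22, top z 70; bolt guides at y -68 and 30, top z 75; lid's steel staple x -36 to 6, y 43 to 63, top z 79.
- catch (a joint): How far the red spring catch is pressed down, m: 0 up, 0.010 hard stop; spring 3 N at the start, 5.5 N fully down. Its brass pawl locks the bolt's comb: the bolt slides only while the catch is more than 0.0065 down; let go midway, it drops into the next notch and blocks again. With the bolt drawn over 0.037 it springs fully up and keeps the bolt drawn.
- catch_pad (a point): Centre of the flat top of the red ribbed catch pad, 32 mm in case x by 110 mm in case y (x -98 to -66, y -65 to 45, top z 96 when up). It moves straight down; pressing anywhere on it works, and the fingertip may slide along it in y. Axes as the case.
- bolt (a joint): How far the bolt is drawn, m: 0 home (locked), 0.040 fully drawn at its stop. It slides along the case's -y (to the right seen from the robot); friction about 2.5 N, no spring.
- bolt_knob (a point): Centre of the top of the bolt's black upright knob, 16 mm in case x, 12 mm in y, top z 115, 45 mm above the bolt bar; 60 mm in +x from the pad's centre line. Case y -8 with the bolt home, -48 drawn. Push its left (+y) face toward -y. A fingertip at the pressed pad's height (z 86 to 90) clears all below and meets the knob 25 mm below its top. Axes as the case.
- lid (a joint): How far the clear lid is slid open, m: 0 shut, 0.055 fully open at its stop. It slides along the case's +x (away from the robot); friction about 2 N. The bolt blocks it through the steel staple until drawn about 0.03.
- lid_rib (a point): Centre of the top edge of the upright front part (10 mm thick in case x) of the green push wedge on the clear lid: 100 mm long in case y, top z 101, 26 mm above the lid's top face (z 75); behind it the wedge slopes down to the lid. Shut, the point is at case x 32, y 0, 54 mm in +x from the knob's centre line; the flat front (-x) face is 5 mm in front of it: push that toward +x. Axes as the case.
- vial_in_a: sample vial with black cap, 24 mm across, 58 mm tall, standing inside the case under the lid; origin under its centre
- vial_in_b: second such vial inside the case; origin under its centre
- vial_out: sample vial with white cap, 24 mm across, 58 mm tall, standing on the worktop left of the case; origin under its centre
- tape: roll of beige tape lying flat right of the case, 72 mm across, 24 mm high; origin under its centre
- marker: red felt marker lying on the worktop, 130 mm long (its x axis), 14 mm thick; origin under its centre
- phone: telephone in a dark green case lying flat, 160 x 83 x 16 mm; origin under its centre
- conical_flask: stoppered conical flask, 68 mm across, 137 mm tall; origin under its centre
- pipette: micropipette lying on the worktop, 226 mm long (its x axis), 42 mm wide, 32 mm high; origin under its centre

How it is judged:
On the way, in this order (a step that is already met when the one before it is completed fails the run):
1. the catch is held down by a fingertip while the bolt is still home (value of joint catch above 0.0055 m and value of joint bolt below 0.006 m and contact force between the fingers and safe above 0.5 N), for 0.1 s.
2. the bolt is fully drawn while a fingertip still holds the catch down (value of joint bolt above 0.036 m and value of joint catch above 0.0055 m and contact force between the fingers and safe above 0.5 N), for 0.1 s.
3. the catch has sprung up again and keeps the bolt drawn, the lid not yet open (value of joint bolt above 0.036 m and value of joint catch below 0.003 m and value of joint lid below 0.03 m), for 0.1 s.
At the end, for the whole second after the job is handed in: The lid is slid open by at least 49 of its 55 mm, the bolt is drawn by at least 36 of its 40 mm, and the catch has sprung up again (less than 3 mm down) (value of joint lid above 0.049 m and value of joint bolt above 0.036 m and value of joint catch below 0.003 m); the robot touches nothing.
It fails at once if a vial in the case or a loose thing round it was lifted, carried or pushed more than 2 cm out of place (distance of any of vial_in_a, vial_in_b, vial_out, tape, marker, phone, conical_flask, pipette from where it was at the start of the episode above 0.02 m).
It fails at once if a standing vial or the flask was tipped (angle between any of vial_in_a, vial_in_b, vial_out, conical_flask's own z axis and vertical above 0.5 rad).
It also fails if it takes over 48 s, if anything falls off the work surface, if the arm or the gripper's body presses on something with over 40 N, if the wrist force passes 120 N, or if a joint passes its speed limit or range.

## Working session

There is one attempt and no reset: what is moved stays moved. The work goes in short steps, each a Python script; the robot and the scene stay as the last script left them, time stands still between calls to the robot, and variables do not carry over. Pictures are saved under pics/ and viewed, at most 12 in all, crops included, and the job is handed in when it is done.

```bash
mkdir -p pics; python3 - <<'E'
from workcell import manip
import cv2,numpy as np
for n in("scene","top"):
    im=manip.read_camera(n); cv2.imwrite(f"pics/{n}0.png",im[...,::-1]); print(n,manip.calibration(n))
o=manip.get_obs();print(o)
E
```

```text
scene {'vertical_fov': 44.69397183538203, 'cx': 276.79257241605785, 'cy': 204.96538476442498, 'rvec': array([ 0.93225483, -2.17309297,  1.34919033]), 'tvec': array([0.30155439, 0.25608413, 1.13880039])}
top {'vertical_fov': 42.076470619930404, 'cx': 275.8827384359051, 'cy': 198.3105383478398, 'rvec': array([ 2.10778345, -2.12179859,  0.20471067]), 'tvec': array([-0.03761325,  0.49157216,  1.53779316])}
{'time_s': 0.1, 'joint_positions': array([-1.19153184,  0.61580826, -0.01263403,  1.42470263,  0.00812386,
        1.10340988, -0.04040406]), 'dq': array([ 1.53099631e-03, -2.10929475e-03, -3.37831478e-04, -3.92349979e-03,
       -2.66331676e-06, -1.15486011e-03,  1.68103178e-03]), 'tau': array([ 1.35419741e-03, -4.60042763e+01,  2.10083323e-01, -1.66246283e+01,
       -6.12524129e-02,  1.69274944e-02,  7.91527646e-05]), 'tcp_pos': array([0.25627891, 0.596583  , 0.21761815]), 'ee_rot': array([-2.10428465e-04,  2.01450927e-01,  9.79497946e-01, -1.11918811e-03]), 'contact_force': array([ 0.32722728, -0.92360662,  0.01978204]), 'ft_torque': array([0.00468597, 0.02762128, 0.00233671]), 'grip_force': 0.0, 'finger_gap': 0.09302786142022605}
```

View pics/scene0.png

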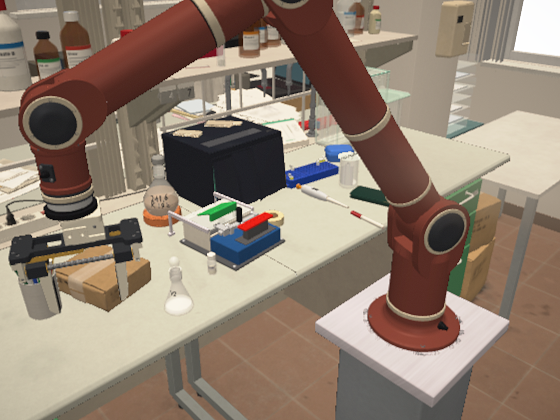

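View pics/top0.png

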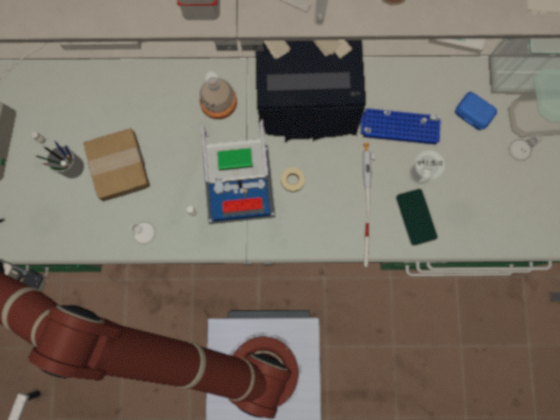

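```bash
cat > h.py <<'E'
import cv2,numpy as np
from workcell import manip
def cam(n):
    c=manip.calibration(n);f=210/np.tan(np.radians(c["vertical_fov"])/2)
    R=cv2.Rodrigues(c["rvec"])[0];return f,c["cx"],c["cy"],R,c["tvec"]
def cast(n,px,z):
    f,cx,cy,R,t=cam(n);px=np.atleast_2d(np.asarray(px,float))
    d=np.c_[(px[:,0]-cx)/f,(px[:,1]-cy)/f,np.ones(len(px))]@R;o=-R.T@t
    return (o+d*((z-o[2])/d[:,2])[:,None])[:,:2]
def proj(n,P):
    f,cx,cy,R,t=cam(n);q=np.atleast_2d(P)@R.T+t
    return np.c_[f*q[:,0]/q[:,2]+cx,f*q[:,1]/q[:,2]+cy]
def mask(im,col,roi):
    h=cv2.cvtColor(im,cv2.COLOR_RGB2HSV);H,S,V=[h[...,i].astype(int) for i in range(3)]
    m=(S>150)&(V>60)&(((H<8)|(H>172)) if col=="red" else (abs(H-65)<15))
    o=np.zeros(m.shape,np.uint8);x0,y0,x1,y1=roi;o[y0:y1,x0:x1]=m[y0:y1,x0:x1];return o
E
python3 - <<'E'
from h import *
roi={"top":(195,130,285,225),"scene":(160,170,300,280)}
for n in roi:
    im=cv2.imread(f"pics/{n}0.png")[...,::-1].copy()
    f,cx,cy,R,t=cam(n);print(n,"cam at",-R.T@t)
    for c,z in(("red",.096),("green",.101)):
        m=mask(im,c,roi[n]);k=max(cv2.findContours(m,0,cv2.CHAIN_APPROX_NONE)[0],key=cv2.contourArea)[:,0]
        w=cast(n,k,z);r=cv2.minAreaRect((w*1000).astype(np.float32))
        print(c,m.sum(),r,'\n',cv2.boxPoints(r).round(1).tolist())
a=cv2.resize(cv2.imread("pics/top0.png")[120:225,190:290],None,fx=5,fy=5,interpolation=cv2.INTER_CUBIC)
cv2.imwrite("pics/ct.png",a)
a=cv2.resize(cv2.imread("pics/scene0.png")[170:275,160:300],None,fx=5,fy=5,interpolation=cv2.INTER_CUBIC)
cv2.imwrite("pics/cs.png",a)
E
```

```text
top cam at [ 0.17880571 -0.04817001  1.60423624]
red 419 ((464.3280029296875, 54.158748626708984), (31.011442184448242, 109.35226440429688), 6.038661479949951) 
 [[443.20001220703125, 106.9000015258789], [454.70001220703125, -1.7999999523162842], [485.5, 1.399999976158142], [474.0, 110.19999694824219]]
green 534 ((596.915771484375, 76.88018798828125), (49.811012268066406, 90.25837707519531), 5.800356864929199) 
 [[567.5999755859375, 119.30000305175781], [576.7000122070312, 29.5], [626.2999877929688, 34.5], [617.0999755859375, 124.30000305175781]]
scene cam at [-0.44965082  0.84351918  0.73462235]
red 282 ((456.32177734375, 60.38633728027344), (37.85062789916992, 115.75101470947266), 6.532707214355469) 
 [[430.8999938964844, 115.69999694824219], [444.1000061035156, 0.699999988079071], [481.70001220703125, 5.0], [468.5, 120.0]]
green 316 ((563.7207641601562, 92.29178619384766), (53.95646667480469, 118.16328430175781), 5.452061176300049) 
 [[531.2999877929688, 148.5], [542.5, 30.899999618530273], [596.2000122070312, 36.0], [585.0, 153.6999969482422]]
```

View pics/ct.png

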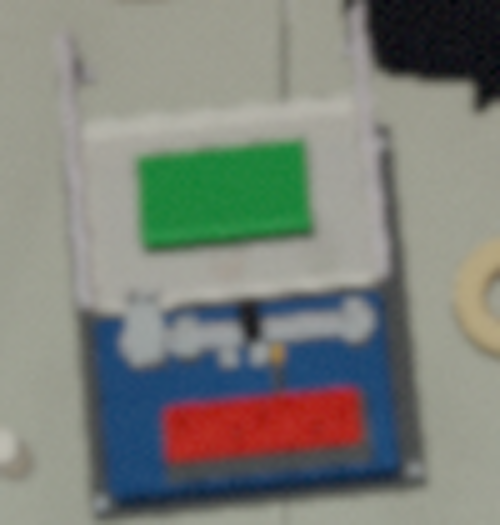

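View pics/cs.png

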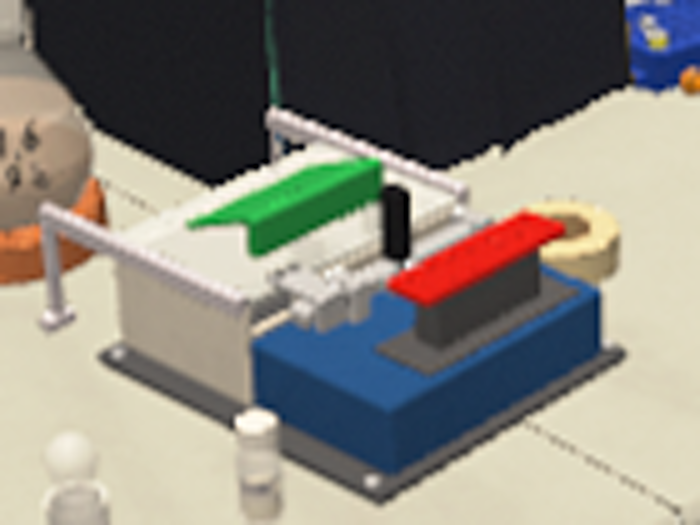

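The catch pad is at about (243,205) in the top view, the green wedge at (235,159) and the black knob at (240,184). Handrails flank the lid and a black box stands behind it. I'll check the pose estimated from the pad by overlaying predicted points on both views.

```bash
cat >> h.py <<'E'
YAW=np.radians(6.0); PAD=np.array([.465,.0535])
Rz=np.array([[np.cos(YAW),-np.sin(YAW)],[np.sin(YAW),np.cos(YAW)]])
ORG=PAD-Rz@[-.082,-.010]
def W(x,y,z): return np.r_[ORG+Rz@[x/1e3,y/1e3],z/1e3]     # case mm -> world m
def quat(deg):   # tool down, closing line at deg from case x
    a=np.radians(deg)+YAW; u=np.array([np.cos(a),np.sin(a),0]); z=np.array([0,0,-1.])
    from scipy.spatial.transform import Rotation as Q
    return Q.from_matrix(np.c_[np.cross(u,z),u,z]).as_quat()[[3,0,1,2]]
E
python3 - <<'E'
from h import *
print("origin",ORG)
print("box front foot",cast("top",[[270,137],[350,137]],0),"top front edge?",cast("top",[[260,100],[360,95]],.2))
S={"base":[(-113,-100,0),(113,-100,0),(113,100,0),(-113,100,0)],"pad":[(-98,-65,96),(-66,-65,96),(-66,45,96),(-98,45,96)],
"knob":[(-30,-14,115),(-14,-14,115),(-14,-2,115),(-30,-2,115)],"staple":[(-36,43,79),(6,43,79),(6,63,79),(-36,63,79)],
"rib":[(27,-50,101),(27,50,101),(27,50,75),(27,-50,75)]}
out=[]
for n,(x0,y0,x1,y1) in(("top",(195,130,280,230)),("scene",(175,185,295,275))):
    s=6 if n=="top" else 5
    a=cv2.resize(cv2.imread(f"pics/{n}0.png")[y0:y1,x0:x1],None,fx=s,fy=s,interpolation=cv2.INTER_CUBIC)
    for i,p in enumerate(S.values()):
        q=(proj(n,np.array([W(*k) for k in p]))-[x0,y0]+.5)*s
        cv2.polylines(a,[q.round().astype(int)],True,[(0,255,255),(255,255,0),(255,0,255)][i%3],1)
    cv2.imwrite(f"pics/ov_{n}.png",a)
E
```

```text
origin [0.54550551 0.07201655]
box front foot [[ 0.69299464 -0.02376082]
 [ 0.6910504  -0.2688636 ]] top front edge? [[ 7.34215495e-01  9.00253025e-06]
 [ 7.46349560e-01 -2.72481377e-01]]
```

View pics/ov_top.png

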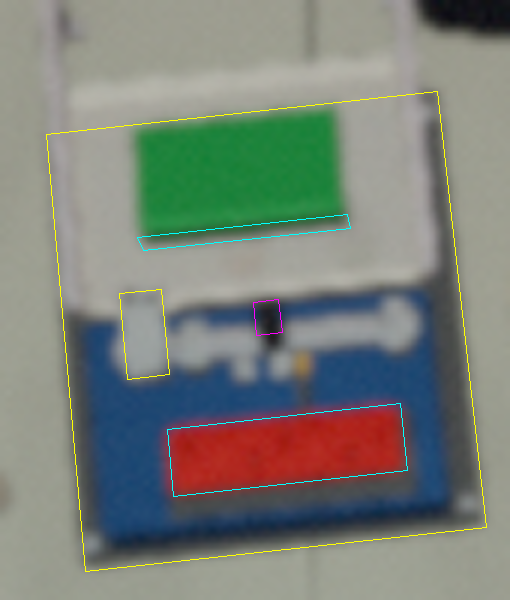

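View pics/ov_scene.png

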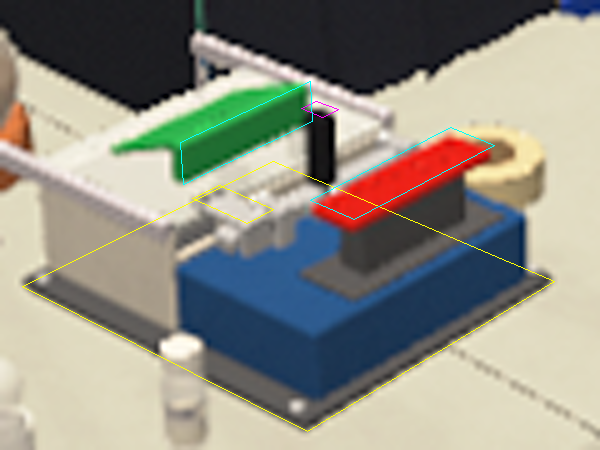

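The overlay agrees with the pad, knob, staple and rib to about 3 mm in both views. My plan is to put finger A over the pad and finger B behind the knob's far-left corner. I close until B rests on the still-locked knob, press A down, then drag toward -y.

```bash
python3 - <<'E'
from h import *
q=quat(16)
for p in [(-45,-10,250),(-45,-10,99),(-45,-56,86)]: print(manip.ik(W(*p),q))
manip.movep(W(-45,-10,250),q)
manip.movel(W(-45,-10,125),rate=.12)
o=manip.get_obs();print(o["time_s"],o["tcp_pos"],W(-45,-10,125),o["contact_force"])
for n,(x0,y0,x1,y1) in(("scene",(160,130,310,270)),):
    cv2.imwrite("pics/n1.png",cv2.resize(manip.read_camera(n)[y0:y1,x0:x1,::-1],None,fx=4,fy=4,interpolation=cv2.INTER_CUBIC))
E
```

```text
[-0.39389063  0.36896659  0.33208889  1.7961505  -0.14023635  0.99948028
  0.37746685]
[-0.30032172  0.56584594  0.21227564  1.97767477 -0.19636587  0.61742623
  0.42441355]
[-0.20749129  0.58928413  0.21089601  1.98387233 -0.21096928  0.58905543
  0.52882592]
3.425 [0.5023483  0.05743708 0.12557037] [0.50179731 0.05736755 0.125     ] [-0.50492085  0.88492212 -0.00093738]
```

View pics/n1.png

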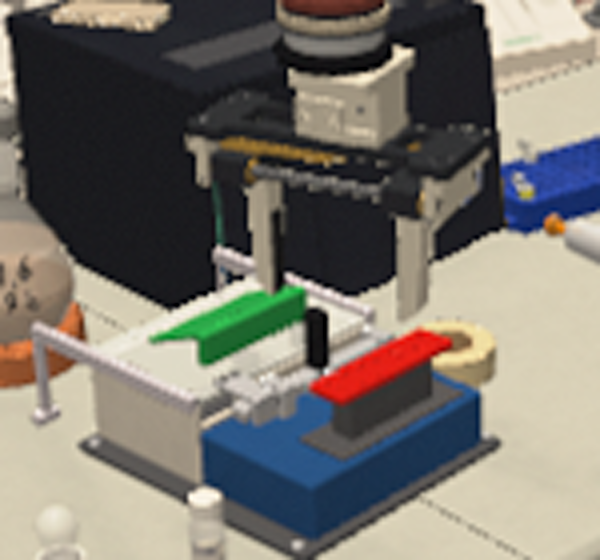

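```bash
python3 - <<'E'
from h import *
u=np.array([np.cos(np.radians(16)),np.sin(np.radians(16))])
for s in(-64,-46.5,46.5,64):
    p=np.array([-45,-10])+s*u; print(s,p,((proj("scene",W(*p,125))-[160,130]+.5)*4).round())
E
```

```text
-64 [-106.52074854  -27.64079077] [[427. 320.]]
-46.5 [-89.69866886 -22.81713705] [[404. 315.]]
46.5 [-0.30133114  2.81713705] [[281. 290.]]
64 [16.52074854  7.64079077] [[259. 285.]]
```

Finger A's tip shows at (413,315) and B's at (268,290), matching the predictions at about (415,318) and (270,288). Descending and closing B onto the knob.

```bash
python3 - <<'E'
from h import *
f=lambda t:(lambda o:print(t,round(o["time_s"],2),o["tcp_pos"].round(4),"F",o["contact_force"].round(1),"gap",round(o["finger_gap"],4),"grip",round(o["grip_force"],1)))(manip.get_obs())
manip.movel(W(-45,-10,100),rate=.06); f("down")
manip.grasp(); f("closed")
cv2.imwrite("pics/n2.png",cv2.resize(manip.read_camera("scene")[150:270,180:300,::-1],None,fx=4,fy=4,interpolation=cv2.INTER_CUBIC))
E
```

```text
down 4.04 [0.5017 0.0572 0.0996] F [-0.   0.4  0.2] gap 0.0931 grip 0.0
closed 5.22 [0.5218 0.0639 0.1028] F [ 28.4  10.2 -20.7] gap 0.0171 grip 30.0
```

View pics/n2.png

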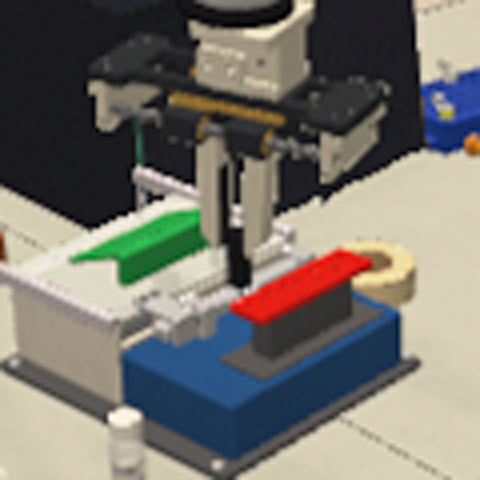

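The arm is compliant, about 1.4 N/mm. The fingers closed right onto the knob, at (237,258), and pulled the TCP 21 mm toward it. I'll set the target back along the closing line, so the arm's spring balances the closing force and A returns over the pad.

```bash
cat >> h.py <<'E'
U=np.array([np.cos(np.radians(16)),np.sin(np.radians(16))])
def inv(p): return np.r_[Rz.T@(np.asarray(p)[:2]-ORG)*1e3,p[2]*1e3]
def f(t):
    o=manip.get_obs();F=o["contact_force"];p=inv(o["tcp_pos"]);g=o["finger_gap"]*1e3
    print(t,round(o["time_s"],2),"tcp",p.round(1),"A",(p[:2]-(g/2+8.7)*U).round(),"Bin",(p[:2]+g/2*U).round(1),"F",np.r_[Rz.T@F[:2],F[2]].round(1),"gap",g.round(1),"grip",round(o["grip_force"],1));return o
E
python3 - <<'E'
from h import *
f("now")
for d in(0,10,20,30):
    manip.movel(W(-45-d*U[0],-10-d*U[1],106),rate=.05);f(d)
E
```

```text
Traceback (most recent call last):
  File "h.py", line 29, in f
    print(t,round(o["time_s"],2),"tcp",p.round(1),"A",(p[:2]-(g/2+8.7)*U).round(),"Bin",(p[:2]+g/2*U).round(1),"F",np.r_[Rz.T@F[:2],F[2]].round(1),"gap",g.round(1),"grip",round(o["grip_force"],1));return o
                                                                                                                                                         ^^^^^^^
AttributeError: 'float' object has no attribute 'round'
```

```bash
sed -i 's/g.round(1)/round(g,1)/' h.py; python3 - <<'E'
from h import *
f("now")
for d in(0,10,20,30):
    manip.movel(W(-45-d*U[0],-10-d*U[1],106),rate=.05);f(d)
E
```

```text
now 5.28 tcp [-24.4  -5.7 102.8] A [-41. -10.] Bin [-16.4  -3.4] F [ 28.7   7.1 -20.3] gap 16.6 grip 30.0
0 5.54 tcp [-24.8  -4.9 108.5] A [-41.  -9.] Bin [-17.1  -2.7] F [ 28.    8.  -21.9] gap 16.0 grip 29.9
10 5.89 tcp [-25.4  -5.5 109.8] A [-42. -10.] Bin [-17.7  -3.3] F [ 41.2  11.3 -32.1] gap 16.1 grip 29.8
20 6.24 tcp [-50.8 -13.9 110.9] A [-60. -17.] Bin [-49.8 -13.6] F [-2.3 -1.7 -0.6] gap 2.0 grip 0.0
30 6.59 tcp [-76.  -18.7 105.4] A [-85. -21.] Bin [-75.8 -18.6] F [ 0.6  0.3 -0.3] gap 0.4 grip 0.0
```

The fingers slipped up over the knob's top. Nothing was displaced, but squeezing is unsuitable with such a soft arm.

New plan, using the open hand (93 mm gap) in two strokes and letting the catch drop into a notch between them:
- **Stroke 1:** A at the pad's front-right, B's inner face on the knob's far-left corner.
- **Stroke 2:** A at the pad's front-left, B's side on the knob's left face.

Since the margins are about 3 mm, I'll first touch the locked knob to refine the pose.

```bash
cat >> h.py <<'E'
def fo(o): F=o["contact_force"]; return np.r_[Rz.T@F[:2],F[2]]
def probe(p,d,n,th=2.5,step=1.0):
    p=np.array(p,float);manip.sleep(.1);F0=fo(manip.get_obs())
    for i in range(n):
        p[:2]+=np.array(d)*step; manip.movel(W(*p),rate=.03); o=manip.get_obs()
        if np.linalg.norm((fo(o)-F0)[:2])>th: break
    print("stop",i,"cmd",p,"tcp",inv(o["tcp_pos"]).round(2),"dF",(fo(o)-F0).round(1),"t",round(o["time_s"],2));return p
E
python3 - <<'E'
from h import *
manip.movel(W(-76,-18,145),rate=.2); manip.ungrasp(); f("open")
q=quat(0)
manip.movel(W(-77,13,145),.15,q); manip.movel(W(-77,13,102),rate=.1); f("y0")
p=probe((-77,13,102),(0,-1),14)
manip.movel(W(-77,14,102),rate=.08); manip.movel(W(-77,14,125),rate=.12); manip.movel(W(-54,-8,125),rate=.12); manip.movel(W(-54,-8,102),rate=.1);f("x0")
p=probe((-54,-8,102),(-1,0),13)
manip.movel(W(-54,-8,102),rate=.08); manip.movel(W(-54,-8,125),rate=.12); f("end")
E
```

```text
open 8.41 tcp [-76. -18. 145.] A [-129.  -33.] Bin [-31.2  -5.2] F [ 1.2  0.  -0.1] gap 93.1 grip 0.0
y0 9.43 tcp [-76.7  12.4 102.2] A [-130.   -3.] Bin [-32.1  25.2] F [0.5 0.1 0.1] gap 92.9 grip 0.0
stop 6 cmd [-77.   6. 102.] tcp [-77.03   6.89 101.99] dF [ 0.1  2.6 -0.1] t 11.28
x0 12.67 tcp [-54.8  -7.5 101.6] A [-108.  -23.] Bin [-10.2   5.3] F [-0.2  0.6 -0.2] gap 92.8 grip 0.0
stop 8 cmd [-63.  -8. 102.] tcp [-61.41  -8.05 102.25] dF [ 4.4  0.4 -3.3] t 15.02
end 15.62 tcp [-54.3  -7.9 125.2] A [-107.  -23.] Bin [-9.7  4.9] F [-0.5  0.3 -0.6] gap 93.0 grip 0.0
```

Contact shows the case shifted by (-0.9, +1.3) mm from my estimate, so I'm updating the pose. Next is stroke 1 with closed-loop correction for arm sag.

```bash
cat >> h.py <<'E'
ORG=ORG+Rz@[-.0009,.0013]
off=np.zeros(3)
def servo(p,rate=.04,gain=.8,q=None):
    global off
    manip.movel(W(*(np.array(p)+off)),rate,q); o=manip.get_obs(); a=inv(o["tcp_pos"]); off=np.clip(off+gain*(np.array(p)-a),-9,9); return o,a
def show(t,o,a,extra=""): print(t,round(o["time_s"],2),"tcp",a.round(1),"F",fo(o).round(1),"off",off.round(1),extra)
E
python3 - <<'E'
from h import *
th=30;u=np.array([np.cos(np.radians(th)),np.sin(np.radians(th))]);v=np.array([-u[1],u[0]])
C=np.array([-14,-2])-46.5*u-3*v
bolt=lambda a:-2-(a[1]+(46.5-u[0]*(-14-a[0]))/u[1])
print("C",C,"A inner",C-46.5*u)
q=quat(th); s=C+[0,4]
manip.movel(W(*s,125),.12,q); manip.movel(W(*s,99),rate=.1)
import h
o=manip.get_obs();show("over",o,inv(o["tcp_pos"]))
for z in(93,87,86): o,a=servo((*s,z),.03)
o,a=servo((*s,86.5),.04); manip.sleep(.1); o=manip.get_obs();show("pressed",o,inv(o["tcp_pos"]))
for d in(4,1,-2,-5,-8,-11,-13,-14):
    o,a=servo((C[0],C[1]+d,86.5),.05); show(d,o,a,f"bolt>={bolt(a):.1f} Ain {a[:2]-46.5*u}")
np.save("off.npy",h.off)
E
```

```text
C [-52.77018128 -27.84807621] A inner [-93.04036255 -51.09807621]
over 16.71 tcp [-53.  -23.6  98.7] F [0.2 0.1 0.7] off [0. 0. 0.] 
pressed 18.02 tcp [-53.3 -23.9  86.3] F [3.8 0.7 4.5] off [-1.7 -0.1 -0.7] 
4 18.27 tcp [-53.4 -23.9  86.2] F [4.2 1.6 5.6] off [-1.2  0.  -0.4] bolt>=-2.8 Ain [-93.65429127 -47.19382801]
1 18.52 tcp [-54.4 -26.1  86.1] F [1.9 1.8 4.3] off [ 0.1 -0.6 -0.1] bolt>=1.1 Ain [-94.68081544 -49.37814139]
-2 18.77 tcp [-54.  -28.5  86.1] F [0.8 4.1 5.4] off [ 1.1 -1.6  0.2] bolt>=2.8 Ain [-94.24818297 -51.75688259]
-5 19.02 tcp [-53.2 -32.4  86.3] F [1.1 4.6 4.8] off [ 1.4 -2.   0.3] bolt>=5.3 Ain [-93.4561415  -55.65978804]
-8 19.27 tcp [-52.7 -35.9  86.5] F [1.6 5.4 4.2] off [ 1.4 -1.9  0.4] bolt>=8.0 Ain [-92.99982753 -59.14535438]
-11 19.52 tcp [-52.6 -38.8  86.5] F [0.5 5.4 4.6] off [ 1.2 -2.   0.4] bolt>=10.7 Ain [-92.89291277 -62.06926624]
-13 19.77 tcp [-52.6 -40.7  86.5] F [1.1 4.5 4. ] off [ 1.1 -2.1  0.4] bolt>=12.6 Ain [-92.89847544 -63.92470617]
-14 20.02 tcp [-52.7 -41.6  86.5] F [1.6 6.  4. ] off [ 1.  -2.3  0.4] bolt>=13.5 Ain [-92.92515563 -64.80376004]
```

Stroke 1 works: the bolt is about 13.5 mm out and the catch is still down. I'll push a little further, let it drop into a notch, then make stroke 2 from the pad's left end.

```bash
python3 - <<'E'
from h import *
import h
h.off=np.load("off.npy")
th=30;u=np.array([np.cos(np.radians(th)),np.sin(np.radians(th))]);v=np.array([-u[1],u[0]])
C=np.array([-14,-2])-46.5*u-3*v
bolt=lambda a:-2-(a[1]+(46.5-u[0]*(-14-a[0]))/u[1])
for d in(-15.5,-16.5):
    o,a=servo((C[0],C[1]+d,86.5),.05); show(d,o,a,f"bolt>={bolt(a):.1f}")
b=bolt(a)
manip.movel(W(C[0],C[1]-16,100),rate=.08); manip.movel(W(C[0]+1,C[1]-10,104),rate=.1); manip.movel(W(C[0]+1,C[1]-10,125),rate=.15)
th=-32;u=np.array([np.cos(np.radians(th)),np.sin(np.radians(th))]);v=np.array([-u[1],u[0]])
cor=46.5*u-7.5*v
yk=-2-b; Cx=-17.7-cor[0]; Cy=yk-cor[1]+3.7*np.tan(np.radians(32))
print("bolt",b,"C",Cx,Cy,"A w-",np.array([Cx,Cy])-46.5*u-7.5*v,"w+",np.array([Cx,Cy])-46.5*u+7.5*v)
manip.movel(W(Cx,Cy+4,125),.15,quat(th)); manip.movel(W(Cx,Cy+4,100),rate=.12)
o=manip.get_obs();show("over",o,inv(o["tcp_pos"]))
np.save("s2.npy",[Cx,Cy,b])
cv2.imwrite("pics/n3.png",cv2.resize(manip.read_camera("scene")[150:270,180:300,::-1],None,fx=4,fy=4,interpolation=cv2.INTER_CUBIC))
E
```

```text
-15.5 20.27 tcp [-52.7 -43.3  86.5] F [1.9 6.  4.3] off [ 0.9 -2.4  0.4] bolt>=15.3
-16.5 20.52 tcp [-52.7 -44.4  86.5] F [2.2 5.5 4.3] off [ 0.9 -2.4  0.4] bolt>=16.4
bolt 16.3958294540471 C -53.159841989524764 14.917793656034634 A w- [-96.56847294  33.19867872] w+ [-88.61968398  45.91940016]
over 22.98 tcp [-53.5  18.5  99.8] F [ 0.5 -0.5  0.2] off [ 0.9 -2.4  0.4]
```

View pics/n3.png

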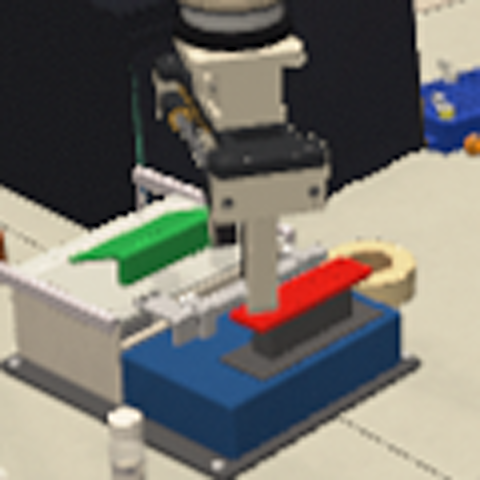

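Finger A's tip is at (262,310), over the left end of the raised red pad, and finger B hides the knob. Stroke 2.

```bash
python3 - <<'E'
from h import *
import h
Cx,Cy,b=np.load("s2.npy")
for z in(93,87): o,a=servo((Cx,Cy+3.5,z),.05)
o,a=servo((Cx,Cy+3,86.5),.04);o,a=servo((Cx,Cy+2,86.5),.04); show("pressed",o,a)
for d in(-1,-4,-8,-12,-16,-20,-23,-25,-26):
    o,a=servo((Cx,Cy+d,86.3),.06); show(d,o,a,f"bolt {b-(a[1]-Cy)+.62*(a[0]-Cx):.1f}")
    if a[2]>89 or (d<-20 and fo(o)[1]>11): break
np.save("off.npy",h.off)
E
```

```text
pressed 24.08 tcp [-53.4  17.5  86.4] F [1.8 2.6 4.8] off [-1.  -0.8 -0.4] 
-1 24.33 tcp [-53.5  15.   86.2] F [1.6 3.6 5. ] off [-0.7 -1.6 -0.3] bolt 16.0
-4 24.58 tcp [-53.6  11.5  86.2] F [2.4 4.4 5.4] off [-0.3 -2.1 -0.2] bolt 19.5
-8 24.83 tcp [-53.6   7.   86.1] F [1.6 5.1 6.5] off [-0.  -2.2 -0.1] bolt 24.0
-12 25.08 tcp [-53.5   2.8  86.1] F [2.  4.9 4.6] off [ 0.3 -2.1  0. ] bolt 28.3
-16 25.33 tcp [-53.5  -1.3  86.1] F [0.5 5.3 4.8] off [ 0.6 -1.9  0.2] bolt 32.4
-20 25.58 tcp [-53.5  -5.3  86.2] F [0.4 5.2 4.2] off [ 0.8 -1.8  0.3] bolt 36.4
-23 25.83 tcp [-53.5  -6.7  86.2] F [0.2 6.  4.7] off [ 1.1 -2.9  0.3] bolt 37.8
-25 26.08 tcp [-53.5  -7.   86.3] F [ 0.4 12.4  6.9] off [ 1.3 -5.3  0.3] bolt 38.1
```

The y force rose to 12 N with the position stalled, so the bolt is at its stop. Holding briefly, then releasing the catch and looking.

```bash
python3 - <<'E'
from h import *
import h
h.off=np.load("off.npy");Cx,Cy,b=np.load("s2.npy")
manip.sleep(.15); f("hold")
manip.movel(W(Cx+1,Cy-25,102),rate=.08); manip.movel(W(Cx,Cy-17,106),rate=.12); manip.movel(W(Cx,Cy-17,150),rate=.2)
for t in(90,-90): print(t,manip.ik(W(5,0,150),quat(t)))
manip.grasp(); f("up")
cv2.imwrite("pics/n4.png",cv2.resize(manip.read_camera("scene")[150:270,180:300,::-1],None,fx=4,fy=4,interpolation=cv2.INTER_CUBIC))
E
```

```text
hold 26.23 tcp [-53.5  -7.   86.3] A [-106.  -22.] Bin [-9.   5.7] F [ 1.  10.9  6.7] gap 92.5 grip 6.6
90 [-0.11898752  0.54618735 -0.08210389  1.78820457  0.05887433  0.80956337
  1.44569037]
-90 [-0.67591394  0.67684623  0.83178255  1.80559125 -0.61167682  0.93768264
 -1.04097445]
up 28.64 tcp [-53.1  -2.1 150. ] A [-62.  -5.] Bin [-52.9  -2. ] F [-0.9 -0.   0.4] gap 0.4 grip 0.0
```

View pics/n4.png

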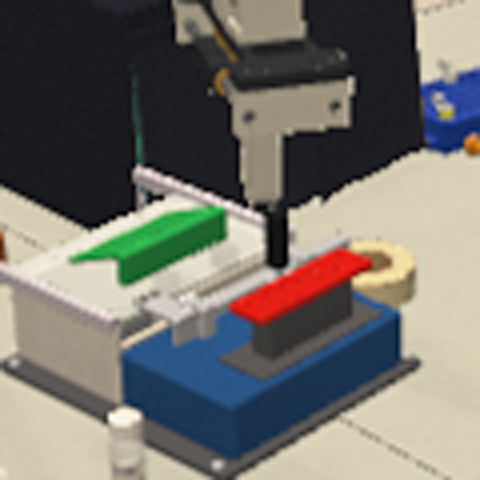

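The knob is now at (278,240), drawn to the right, and the red pad is up. Next I push the lid with the shut fingers on the front of the wedge.

```bash
python3 - <<'E'
from h import *
manip.movep(W(5,0,150),quat(90)); manip.movel(W(5,0,125),rate=.15); manip.movel(W(5,0,88),rate=.1); f("down")
for x in(15,30,45,60,70,76,80,84):
    o,a=servo((x,0,88),.07,gain=.6); show(x,o,a,f"lid {a[0]-19.5:.1f}")
    if fo(o)[0]<-9: break
E
```

```text
down 31.02 tcp [ 5.4  0.1 88.4] A [-3. -2.] Bin [5.6 0.1] F [ 0.4 -0.2  1.1] gap 0.4 grip 0.0
15 31.31 tcp [15.9 -0.  88.7] F [ 0.  -0.3  0.3] off [-0.5  0.  -0.4] lid -3.6
30 31.67 tcp [29.9  0.  87.6] F [0.7 0.5 0.4] off [-0.5 -0.  -0.2] lid 10.4
45 32.03 tcp [45.1  0.  87.9] F [-0.3  0.2 -0. ] off [-0.5 -0.  -0.1] lid 25.6
60 32.4 tcp [60.1  0.  88. ] F [-0.3  0.3 -0.5] off [-0.6 -0.  -0.1] lid 40.6
70 32.69 tcp [69.9  0.  88. ] F [-0.1  0.  -0.7] off [-0.5 -0.  -0.1] lid 50.4
76 32.94 tcp [73.  -0.  87.6] F [-5.  -0.2  2.3] off [ 1.3 -0.   0.2] lid 53.5
80 33.19 tcp [73.  -0.1 87.4] F [-14.2  -0.3  10.5] off [5.5 0.  0.6] lid 53.5
```

```bash
python3 - <<'E'
from h import *
manip.movel(W(62,0,90),rate=.1); manip.movel(W(40,0,170),rate=.25); manip.movel(W(-60,0,230),rate=.25); f("clear")
a=cv2.resize(manip.read_camera("scene")[160:270,170:300,::-1],None,fx=4,fy=4,interpolation=cv2.INTER_CUBIC)
cv2.imwrite("pics/n5.png",a)
E
```

```text
clear 34.63 tcp [-5.930e+01 -1.000e-01  2.292e+02] A [-68.  -2.] Bin [-59.1  -0. ] F [-0.5  0.4 -0.6] gap 0.3 grip 0.0
```

View pics/n5.png

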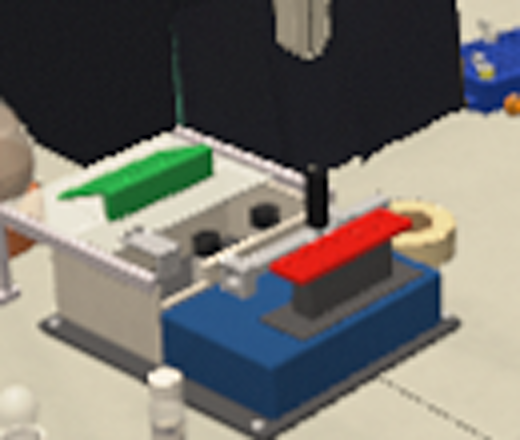

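The lid is slid back with the wedge at (140,180), and both black-capped vials stand inside at (208,243) and (264,215). The knob is drawn, at (317,195), the pad is up, and the arm is clear.

```bash
python3 -c "
from workcell import manip
print(manip.finish_job())"
```

```text
the job is handed in; nothing more can be done
None
```

The job is handed in: the bolt is fully drawn (in two strokes, and one early attempt briefly squeezed the knob before slipping off), the catch has sprung up, the lid is back at its stop, and nothing else in view had moved; no verdict was shown.

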